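# Move the dropper bottles into the caddy in reverse order

### The arm

A 6-joint arm with a two-finger parallel gripper is mounted at the origin on the work surface. World frame = base frame: x ahead of the robot, y to its left, z up, the work surface at z = 0. Lengths are in m, angles in rad, forces in N, time in s.
With the tool pointing down it reaches from about 0.25 to 0.775 m from the base axis. Payload 4 kg.
Tool frame: the origin (TCP) lies midway between the tips of the shut fingers; the grasp point (between the pads) lies 19 mm behind it (tcp_to_grasp is the z of the grasp point in the tool frame, in m); z points along the fingers, y is the line along which they close (so a half turn about z gives the same grasp; the last joint's range is limited). The gripper opens to 85 mm and grips with 20 to 120 N. Pads are 22 mm wide; open, the fingers measure 114 mm over their backs; the gripper's body (76 mm by 85 mm) begins 54 mm behind the grasp point. The pads swing forward as they close: fully open they stand 13 mm farther back than shut.
Start: joints at [-1.331, 0.087, 1.371, -0, 1.684, -0.103], TCP at [0.185, -0.518, 0.231] pointing down, gripper open.
Joint ranges: [-3.1, 3.1], [-0.76, 2.03], [0.27, 2.55], [-1.08, 4.22], [0.17, 2.65], [-2.57, 2.57]. Speed limits (rad/s): [2.79, 2.79, 3.14, 3.14, 3.14, 3.14].

### API

Orientations are given as a 3x3 rotation matrix whose columns are the frame's x, y, z axes.
In Python, from station import state, snapshot, job_done, tcp_to_grasp gives the robot as it stands.
- The arm moves only by the tool step_arm, never from a script. Its argument "commands" is one flat list of numbers, 7 for each row, row after row: the shift along the tool's x, y, z in cm, then the turn, a rotation vector about the tool's x, y, z in degrees, then the opening in per cent of the stroke, from 0 (shut) to 100 (fully open). A call has exactly 10 rows; each row shifts and turns the commanded pose from where the row before left it, along the tool's axes as they then stand; what a row does not reach is not made up. A row lasts 1/8 s, in which the tool goes at most 62.5 mm and 10.7 degrees, less where a joint would pass 70% of its speed; a pose out of reach is approached as far as the arm can. A call is refused whole if a number of a shift passes 6.25 or a number of a turn 10.7, either way. A call with a gripper value outside its range is refused whole. The fingers move at their own pace and stop on an object; the grip force is fixed at half the most. Time passes only in rows, so rows that do not move let the fingers close, or fill a call up. It gives the time, the measured TCP pose, the force, the opening and the grip force at its end, in the units of the state.
- state(): the state, without advancing time (a new reading comes with each control period).
- snapshot(name): name is "side" or "top" or "wrist"; returns a dict with "img" (384x512x3 uint8, red, green, blue), "z_map" (384x512 float32, m along the optical axis (not along the pixel's ray), 0 where there is no reading), "mtx" (3x3 intrinsics, pixels), "T" (4x4, takes a point from camera to world coordinates); the wrist camera has in their place "mount" (4x4, takes a point from camera to tool coordinates, whose origin is the TCP and whose axes are the flange's). Camera axes: x right, y down, z forward; pixel columns grow to the right and rows downward; lengths in m; the calibration is good to about 2 mm. A picture is of the moment at which its call begins: read the wrist's pose just before it.
- job_done(): hands the job in; it is judged then, once.
The state is a dict: "time": time; "joint_pos": joint angles; "qvel": joint speeds; "tau": joint torques, N m; "tcp_pos": TCP position; "ee_rot": TCP orientation; "contact_force": force on the tool from outside, world axes, zero at the start; "wrist_torque": the same for the moment, N m; "finger_gap": finger opening in m; "grasp_force": force on a finger pad.
Only numpy, scipy, OpenCV 4.12 (cv2) and the standard library are available. Lean on these libraries where they do the work, as an engineer would, in place of code of your own. Each camera call takes 0.05 s, during which the arm holds its last target. There are 200 camera calls.

### The job

Move the four amber dropper bottles from the row of wooden cups on the plank into the four cells of the dark wooden caddy, one to a cell and in reverse order: the bottle that now stands farthest to the robot's left goes into the cell farthest to the robot's right, the next one beside it, and so on. They are glass: never tip one over or drop it, and leave each standing upright on the floor of its cell.

Things in the scene. Friction and masses are not known exactly. Their poses are not given: they have to be found in the camera images.
- tiny_mid (a point): Dropper bottle, the smallest: round amber glass, 22 mm across, paper band, black collar and rubber bulb on top. 72 mm tall in all; the straight glass reaches 42 mm above its foot, the rest is the narrower collar and bulb. This point is its centre, half-way up (36 mm above its foot), on the straight glass: a good height to grip. z up.
- slim_mid (a point): Dropper bottle, slim: round amber glass, 25 mm across, paper band, black collar and rubber bulb on top. 84 mm tall in all; the straight glass reaches 48 mm above its foot, the rest is the narrower collar and bulb. This point is its centre, half-way up (42 mm above its foot), on the straight glass: a good height to grip. z up.
- square_mid (a point): Dropper bottle, square amber glass, 30 x 30 mm (its x and y axes are square to its faces, which stand within 0.12 rad of square to its cup), paper band, black collar and rubber bulb on top. 84 mm tall in all; the straight glass reaches 46 mm above its foot, the rest is the narrower collar and bulb. This point is its centre, half-way up (42 mm above its foot), on the straight glass: a good height to grip. z up.
- large_mid (a point): Dropper bottle, the largest: round amber glass, 33 mm across, paper band, black collar and rubber bulb on top. 94 mm tall in all; the straight glass reaches 54 mm above its foot, the rest is the narrower collar and bulb. This point is its centre, half-way up (47 mm above its foot), on the straight glass: a good height to grip. z up.
- cup_tiny: Fixed wooden cup (open square box, all four cups alike), 52 x 52 mm, 12 mm high, walls and floor 4 mm, in which the tiny bottle stands at the start, up to 4 mm off centre. Origin: centre of its underside, which lies on the plank.
- cup_slim: Fixed wooden cup (open square box, all four cups alike), 52 x 52 mm, 12 mm high, walls and floor 4 mm, in which the slim bottle stands at the start, up to 4 mm off centre. Origin: centre of its underside, which lies on the plank.
- cup_square: Fixed wooden cup (open square box, all four cups alike), 52 x 52 mm, 12 mm high, walls and floor 4 mm, in which the square bottle stands at the start, up to 4 mm off centre. Origin: centre of its underside, which lies on the plank.
- cup_large: Fixed wooden cup (open square box, all four cups alike), 52 x 52 mm, 12 mm high, walls and floor 4 mm, in which the large bottle stands at the start, up to 4 mm off centre. Origin: centre of its underside, which lies on the plank.
- plank: Fixed pale wooden plank, 75 mm deep (x), 262 mm long (y), 12 mm thick; the four cups stand on it in a row along its y axis, 60 mm apart (at y = 90, 30, -30, -90 mm), in a new order each time. y points to the robot's left, turned by up to 0.25 rad. Origin: centre of its underside on the table.
- caddy: Fixed dark wooden caddy, an open tray 66 mm deep (x), 258 mm long (y), rim 20 mm above the table, with a brass handle at each end. Three thin walls (4 mm) part it into four cells in a row along its y axis, centres at y = 95, 32, -32, -95 mm, each 58 x 59 mm inside, floor 10 mm above the table. y points to the robot's left, turned by up to 0.25 rad. Origin: centre of its underside on the table.

How it is judged:
At the end, for the whole second after the job is handed in: The bottles of cups 1 to 4, counted from the robot's left, are in cells 4, 3, 2, 1: each on its cell's floor (height within 6 mm), centre within 23 mm of the cell's centre in x and y (anywhere in the cell), upright within 0.12 rad, at rest (((y of cup_tiny in the frame of plank between 0.07 and 0.11 m and y of tiny_mid in the frame of caddy between -0.11825 and -0.07225 m and x of tiny_mid in the frame of caddy between -0.023 and 0.023 m and z of tiny_mid in the frame of caddy between 0.04 and 0.052 m) or (y of cup_tiny in the frame of plank between 0.01 and 0.05 m and y of tiny_mid in the frame of caddy between -0.05475 and -0.00875 m and x of tiny_mid in the frame of caddy between -0.023 and 0.023 m and z of tiny_mid in the frame of caddy between 0.04 and 0.052 m) or (y of cup_tiny in the frame of plank between -0.05 and -0.01 m and y of tiny_mid in the frame of caddy between 0.00875 and 0.05475 m and x of tiny_mid in the frame of caddy between -0.023 and 0.023 m and z of tiny_mid in the frame of caddy between 0.04 and 0.052 m) or (y of cup_tiny in the frame of plank between -0.11 and -0.07 m and y of tiny_mid in the frame of caddy between 0.07225 and 0.11825 m and x of tiny_mid in the frame of caddy between -0.023 and 0.023 m and z of tiny_mid in the frame of caddy between 0.04 and 0.052 m)) and angle between each of tiny_mid, slim_mid, square_mid, large_mid's own z axis and vertical below 0.12 rad and linear speed of each of bottle_tiny, bottle_slim, bottle_square, bottle_large below 0.02 m/s and ((y of cup_slim in the frame of plank between 0.07 and 0.11 m and y of slim_mid in the frame of caddy between -0.11825 and -0.07225 m and x of slim_mid in the frame of caddy between -0.023 and 0.023 m and z of slim_mid in the frame of caddy between 0.046 and 0.058 m) or (y of cup_slim in the frame of plank between 0.01 and 0.05 m and y of slim_mid in the frame of caddy between -0.05475 and -0.00875 m and x of slim_mid in the frame of caddy between -0.023 and 0.023 m and z of slim_mid in the frame of caddy between 0.046 and 0.058 m) or (y of cup_slim in the frame of plank between -0.05 and -0.01 m and y of slim_mid in the frame of caddy between 0.00875 and 0.05475 m and x of slim_mid in the frame of caddy between -0.023 and 0.023 m and z of slim_mid in the frame of caddy between 0.046 and 0.058 m) or (y of cup_slim in the frame of plank between -0.11 and -0.07 m and y of slim_mid in the frame of caddy between 0.07225 and 0.11825 m and x of slim_mid in the frame of caddy between -0.023 and 0.023 m and z of slim_mid in the frame of caddy between 0.046 and 0.058 m)) and ((y of cup_square in the frame of plank between 0.07 and 0.11 m and y of square_mid in the frame of caddy between -0.11825 and -0.07225 m and x of square_mid in the frame of caddy between -0.023 and 0.023 m and z of square_mid in the frame of caddy between 0.046 and 0.058 m) or (y of cup_square in the frame of plank between 0.01 and 0.05 m and y of square_mid in the frame of caddy between -0.05475 and -0.00875 m and x of square_mid in the frame of caddy between -0.023 and 0.023 m and z of square_mid in the frame of caddy between 0.046 and 0.058 m) or (y of cup_square in the frame of plank between -0.05 and -0.01 m and y of square_mid in the frame of caddy between 0.00875 and 0.05475 m and x of square_mid in the frame of caddy between -0.023 and 0.023 m and z of square_mid in the frame of caddy between 0.046 and 0.058 m) or (y of cup_square in the frame of plank between -0.11 and -0.07 m and y of square_mid in the frame of caddy between 0.07225 and 0.11825 m and x of square_mid in the frame of caddy between -0.023 and 0.023 m and z of square_mid in the frame of caddy between 0.046 and 0.058 m)) and ((y of cup_large in the frame of plank between 0.07 and 0.11 m and y of large_mid in the frame of caddy between -0.11825 and -0.07225 m and x of large_mid in the frame of caddy between -0.023 and 0.023 m and z of large_mid in the frame of caddy between 0.051 and 0.063 m) or (y of cup_large in the frame of plank between 0.01 and 0.05 m and y of large_mid in the frame of caddy between -0.05475 and -0.00875 m and x of large_mid in the frame of caddy between -0.023 and 0.023 m and z of large_mid in the frame of caddy between 0.051 and 0.063 m) or (y of cup_large in the frame of plank between -0.05 and -0.01 m and y of large_mid in the frame of caddy between 0.00875 and 0.05475 m and x of large_mid in the frame of caddy between -0.023 and 0.023 m and z of large_mid in the frame of caddy between 0.051 and 0.063 m) or (y of cup_large in the frame of plank between -0.11 and -0.07 m and y of large_mid in the frame of caddy between 0.07225 and 0.11825 m and x of large_mid in the frame of caddy between -0.023 and 0.023 m and z of large_mid in the frame of caddy between 0.051 and 0.063 m))); the robot touches nothing.
It fails at once if a bottle is tipped over (more than 50 degrees) (angle between any of tiny_mid, slim_mid, square_mid, large_mid's own z axis and vertical above 0.87 rad).
It fails at once if a bottle is dropped (out of the fingers, faster than 0.8 m/s: a fall of about 33 mm) ((contact force between bottle_tiny and the fingers below 0.05 N and linear speed of bottle_tiny above 0.8 m/s) or (contact force between bottle_slim and the fingers below 0.05 N and linear speed of bottle_slim above 0.8 m/s) or (contact force between bottle_square and the fingers below 0.05 N and linear speed of bottle_square above 0.8 m/s) or (contact force between bottle_large and the fingers below 0.05 N and linear speed of bottle_large above 0.8 m/s)).
It also fails if it takes over 120 s, if anything falls off the work surface, if the arm or the gripper's body presses on something with over 40 N, if the wrist force passes 120 N, or if a joint passes its speed limit or range.

## Working session

There is one attempt and no reset: what is moved stays moved. The work goes in short steps, Python scripts to look and compute and a tool call to move; the robot and the scene stay as the last step left them, time stands still between calls to the robot, and variables do not carry over. Pictures are saved under pics/ and viewed, at most 14 in all, crops included, and the job is handed in when it is done.

Besides the shell and the picture viewer there is one more tool, called as name(argument=value, ...) on one line, values as JSON. step_arm: Moves the arm, as the interface text tells. Its arguments: {"type":"object","properties":{"commands":{"type":"array"}},"required":["commands"]}

```bash
mkdir -p pics; python3 - <<'E'
from station import *
import cv2,numpy as np
s=state();print(s['time'],s['tcp_pos'],np.round(s['ee_rot'],3).tolist(),tcp_to_grasp,s['finger_gap'])
for n in('top','side'):
    d=snapshot(n);np.savez(n+'.npz',**d);cv2.imwrite(f'pics/{n}0.png',d['img'][:,:,::-1]);print(n,d['mtx'].tolist(),np.round(d['T'],3).tolist())
E
```

```text
0.0 [ 0.18472525 -0.51751039  0.23011424] [[0.942, 0.336, -0.001], [0.336, -0.942, 0.002], [0.0, -0.002, -1.0]] -0.0187 0.08555022128400068
top [[480.6211048722974, 0.0, 257.4829253262995], [0.0, 480.6211048722974, 191.80053207082037], [0.0, 0.0, 1.0]] [[-0.013, -0.998, 0.067, 0.448], [-1.0, 0.014, 0.022, -0.017], [-0.023, -0.067, -0.998, 1.206], [0.0, 0.0, 0.0, 1.0]]
side [[378.55854623390985, 0.0, 260.6435151457821], [0.0, 378.55854623390985, 187.70709914135267], [0.0, 0.0, 1.0]] [[-0.98, -0.145, 0.138, 0.435], [-0.2, 0.73, -0.654, 0.496], [-0.006, -0.668, -0.744, 0.651], [0.0, 0.0, 0.0, 1.0]]
```

View pics/top0.png

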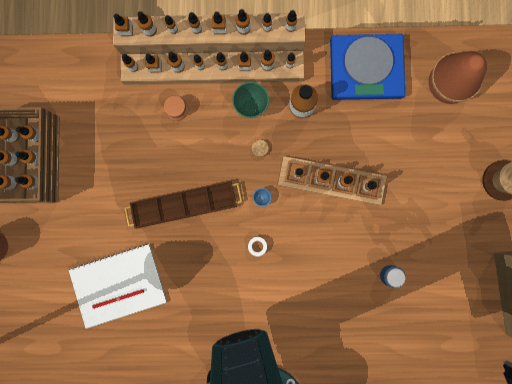

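View pics/side0.png

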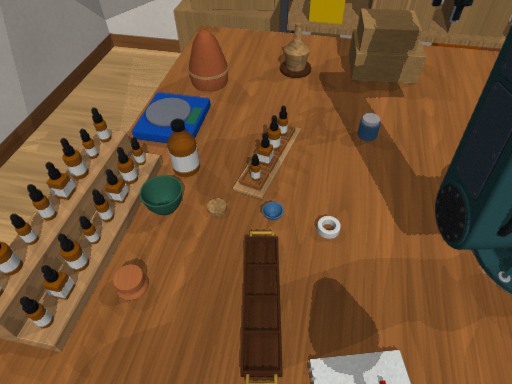

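The top view shows the caddy at about (185,203) and the plank with the four bottles at about (333,178). The side view shows the same row with the smallest bottle nearest the camera. Next I measure from the depth data and colour masks.

```bash
cat > h.py <<'E'
import numpy as np,cv2
def cloud(d,T=None):
    T=d['T'] if T is None else T
    z=d['z_map'].astype(float);K=d['mtx'];v,u=np.mgrid[:z.shape[0],:z.shape[1]]
    P=np.stack([(u-K[0,2])/K[0,0]*z,(v-K[1,2])/K[1,1]*z,z],-1)
    return P@T[:3,:3].T+T[:3,3]
def ray(d,uv,h,T=None):
    T=d['T'] if T is None else T
    r=T[:3,:3]@np.linalg.inv(d['mtx'])@np.r_[uv,1.]
    return T[:3,3]+r*(h-T[2,3])/r[2]
E
python3 - <<'E'
from h import *
d=dict(np.load('top.npz'));W=cloud(d);Z=W[...,2]
print('table',np.median(Z[210:300,280:370]),Z[210:300,280:370].std())
box=np.zeros(Z.shape,bool);box[145:215,270:400]=1
m=(box&(Z>.065)).astype(np.uint8)
n,l,st,c=cv2.connectedComponentsWithStats(m)
for i in range(1,n):
    if st[i,4]>6: 
        p=W[l==i];print('bottle',c[i].round(1),st[i,4],'top',p[:,2].max().round(4),ray(d,c[i],np.percentile(p[:,2],70)).round(4))
# plank & caddy rects on height
def rect(mask,h,name):
    mask=cv2.morphologyEx(mask.astype(np.uint8),cv2.MORPH_OPEN,np.ones((3,3)))
    cs=cv2.findContours(mask,0,1)[0];cc=max(cs,key=cv2.contourArea)
    w=np.array([ray(d,p[0],h)[:2] for p in cc],np.float32)*1000
    r=cv2.minAreaRect(w);print(name,r)
rect(box&(Z>.006),.012,'plank')
hsv=cv2.cvtColor(d['img'],cv2.COLOR_RGB2HSV)
b2=np.zeros(Z.shape,bool);b2[172:235,118:252]=1
rect(b2&(Z>.005),.02,'caddyZ')
rect(b2&(hsv[...,2]<95),.02,'caddyV')
im=d['img'][:,:,::-1]
a=cv2.resize(im[150:210,270:400],None,fx=6,fy=5,interpolation=2)[:290];b=cv2.resize(im[172:232,120:250],None,fx=6,fy=5,interpolation=2)[:290]
cv2.imwrite('pics/crop1.png',np.vstack([a,b]))
E
```

```text
table 0.0005400363644987305 0.07564418162134975
bottle [299.  171.2] 42 top 0.0917 [ 0.5701 -0.0903  0.0859]
bottle [324.3 175.4] 75 top 1.2058 [ 0.5582 -0.1476  0.0967]
bottle [346.8 179.7] 149 top 1.2058 [ 0.5485 -0.2008  0.0869]
bottle [371.3 184.9] 76 top 1.2058 [ 0.5348 -0.2555  0.0948]
plank ((555.519775390625, -175.81430053710938), (261.2366027832031, 75.25359344482422), 78.16845703125)
caddyZ ((499.73626708984375, 195.1184539794922), (66.99493408203125, 260.4704284667969), 11.290398597717285)
caddyV ((499.31378173828125, 194.65272521972656), (66.64987182617188, 260.5519104003906), 11.39676284790039)
```

View pics/crop1.png

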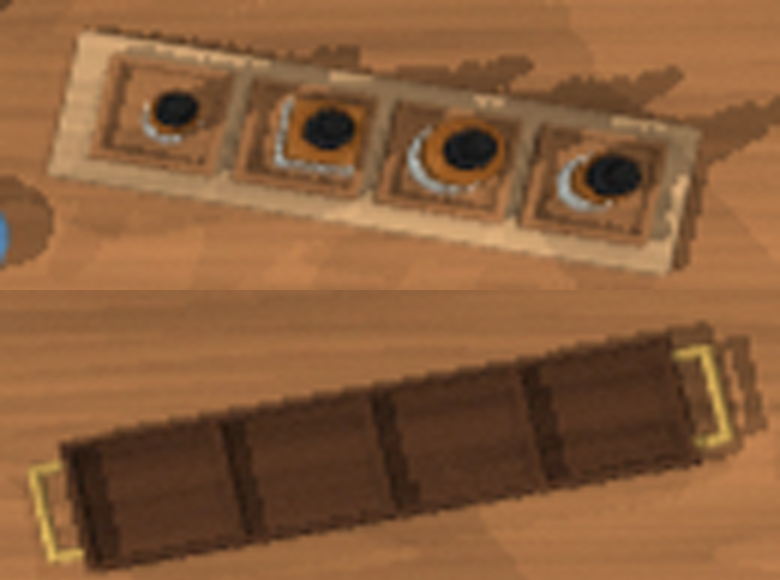

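The row from the robot's left is tiny, square, large, slim, and plank and caddy rectangles match the given sizes. Now I get the bulb centres by dark mask, with the moves written out in tool axes.

```bash
cat >> h.py <<'E'
pc=np.array([.5555,-.1758]);px=np.array([.979,-.205]);py=np.array([.205,.979])
cc=np.array([.4995,.1949]);cy=np.array([-.196,.981]);PP,PC=78.2,101.3
def yaw(R): return np.degrees(np.arctan2(R[1,0],R[0,0]))
def go(s,xyz,psi):
    """turn first (deg about tool z), then shift (cm) in the level tool axes at yaw psi"""
    R=s['ee_rot'];t=np.radians(psi);d=(np.array(xyz)-s['tcp_pos'])*100
    return 'turn',round(-(psi-yaw(R)),1),'shift',np.round([d[0]*np.cos(t)+d[1]*np.sin(t),d[0]*np.sin(t)-d[1]*np.cos(t),-d[2]],2).tolist()
E
python3 - <<'E'
from h import *
from station import state
d=dict(np.load('top.npz'));s=state()
hsv=cv2.cvtColor(d['img'],cv2.COLOR_RGB2HSV);b=np.zeros(hsv.shape[:2],bool);b[150:210,275:395]=1
n,l,st,c=cv2.connectedComponentsWithStats((b&(hsv[...,2]<55)).astype(np.uint8))
H=[.080,.090,.099,.091];k=0
for i in sorted(range(1,n),key=lambda i:c[i][0]):
    if st[i,4]<12: continue
    w=ray(d,c[i],H[k])[:2] if k<4 else 0;e=w-pc
    print(c[i].round(1),st[i,4],w.round(4),'in plank',(e@px*1000).round(1),(e@py*1000).round(1));
    if k==0: print(go(s,[*w,.2],PP))
    k+=1
for y in(-.095,-.032,.032,.095): print((cc+y*cy).round(4))
E
```

```text
[298.9 171.4] 35 [ 0.5701 -0.0904] in plank -3.2 86.6
('turn', np.float64(-58.6), 'shift', [49.69, 28.99, 3.03])
[324.5 175.6] 49 [ 0.5585 -0.1489] in plank -2.6 27.0
[347.8 179.5] 53 [ 0.5477 -0.2012] in plank -2.4 -26.5
[371.8 184.6] 56 [ 0.5357 -0.2574] in plank -2.7 -84.0
[0.5181 0.1017]
[0.5058 0.1635]
[0.4932 0.2263]
[0.4809 0.2881]
```

step_arm(commands=[0,0,0,0,0,-9.8,100,0,0,0,0,0,-9.8,100,0,0,0,0,0,-9.8,100,0,0,0,0,0,-9.8,100,0,0,0,0,0,-9.7,100,0,0,0,0,0,-9.7,100,5,2.9,0,0,0,0,100,5,2.9,0,0,0,0,100,5,2.9,0,0,0,0,100,5,2.9,0,0,0,0,100])

```text
time: 1.35
tcp_pos: [0.34, -0.3442, 0.2308]
ee_rot: [[0.204, 0.979, -0.0], [0.979, -0.204, 0.001], [0.0, -0.0, -1.0]]
contact_force: [1.2, -1.0, -0.1]
finger_gap: 0.0855
grasp_force: 0.0
```

step_arm(commands=[5,2.9,0,0,0,0,100,5,2.9,0,0,0,0,100,5,2.9,0,0,0,0,100,4,2.9,0,0,0,0,100,4,2.9,0,0,0,0,100,2,2.9,0,0,0,0,100,0,0,0,0,0,0,100,0,0,0,0,0,0,100,0,0,0,0,0,0,100,0,0,0,0,0,0,100])

```text
time: 2.6
tcp_pos: [0.5599, -0.1372, 0.2317]
ee_rot: [[0.205, 0.979, 0.0], [0.979, -0.205, -0.0], [-0.0, 0.0, -1.0]]
contact_force: [0.2, -0.1, 0.0]
finger_gap: 0.0856
grasp_force: 0.0
```

```bash
cat >> h.py <<'E'
def wrist(name):
    from station import state,snapshot
    s=state();d=snapshot('wrist');T=np.eye(4);T[:3,:3]=s['ee_rot'];T[:3,3]=s['tcp_pos'];d['T']=T@d['mount']
    np.savez(name+'.npz',**d);cv2.imwrite(f'pics/{name}.png',d['img'][:,:,::-1]);return s,d
E
python3 - <<'E'
from h import *
s,d=wrist('w1');print(s['time'],s['tcp_pos'],yaw(s['ee_rot']),np.round(s['ee_rot'][2],3),s['joint_pos'],np.round(d['T'],3),d['mtx'][0])
E
```

```text
2.6 [ 0.55987551 -0.13718393  0.23165101] 78.1687596786069 [-0.  0. -1.] [-3.38569673e-01  1.45895076e-01  1.30536413e+00 -1.24009801e-04
  1.68990574e+00 -1.32090374e-01] [[ 0.979 -0.198 -0.053  0.572]
 [-0.205 -0.945 -0.253 -0.073]
 [ 0.     0.258 -0.966  0.374]
 [ 0.     0.     0.     1.   ]] [305.47785654   0.         249.52061167]
```

View pics/w1.png

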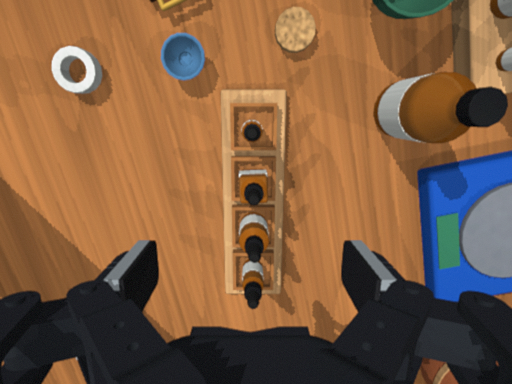

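The wrist view shows the plank square to the fingers, with bulbs at about (252,131), (254,192), (254,246), (253,292).

```bash
python3 - <<'E'
from h import *
from station import state
d=dict(np.load('w1.npz'));s=state();W=cloud(d)
hsv=cv2.cvtColor(d['img'],cv2.COLOR_RGB2HSV);b=np.zeros(hsv.shape[:2],bool);b[110:312,235:275]=1
n,l,st,c=cv2.connectedComponentsWithStats((b&(hsv[...,2]<50)).astype(np.uint8))
for i in range(1,n):
    if st[i,4]<40: continue
    p=W[l==i];p=p[(p[:,2]>.05)&(p[:,2]<.12)];h=np.median(p[:,2]);w=ray(d,c[i],h)[:2];e=w-pc
    print(c[i].round(1),st[i,4],'h',h.round(3),p[:,2].max().round(3),w.round(4),(e@px*1000).round(1),(e@py*1000).round(1),np.median(p,0).round(4))
    print(go(s,[*w,.2],PP))
Z=W[...,2];m=((Z>.006)&(Z<.03)).astype(np.uint8);m[:,:200]=0;m[:,300:]=0;m[:80]=0;m[300:]=0
q=W[m>0][:,:2];e=(q-pc);print('plank x',np.percentile(e@px*1000,[.5,99.5]),'y',np.percentile(e@py*1000,[.5,99.5]))
E
```

```text
[251.9 132.4] 198 h 0.085 0.089 [ 0.5711 -0.0908] -2.1 86.4 [ 0.5711 -0.0908  0.0854]
('turn', np.float64(-0.0), 'shift', [4.76, 0.14, 3.17])
[253.4 193.5] 294 h 0.089 0.101 [ 0.5608 -0.1476] -0.6 28.7 [ 0.5608 -0.147   0.0887]
('turn', np.float64(-0.0), 'shift', [-1.0, 0.29, 3.17])
[253.9 247.8] 349 h 0.093 0.111 [ 0.55   -0.2014] -0.1 -26.2 [ 0.5504 -0.1996  0.093 ]
('turn', np.float64(-0.0), 'shift', [-6.5, 0.34, 3.17])
[252.6 293.5] 322 h 0.083 0.101 [ 0.5371 -0.2583] -1.1 -84.5 [ 0.5378 -0.2556  0.0828]
('turn', np.float64(-0.0), 'shift', [-12.32, 0.23, 3.17])
plank x [-37.40551269  36.78162752] y [-128.50576471  129.94453815]
```

step_arm(commands=[2.4,0.1,0,0,0,0,100,2.3,0,0,0,0,0,100,0,0,4,0,0,0,100,0,0,4,0,0,0,100,0,0,4,0,0,0,100,0,0,3,0,0,0,100,0,0,2.5,0,0,0,100,0,0,1.5,0,0,0,100,0,0,0.7,0,0,0,100,0,0,0,0,0,0,100])

```text
time: 3.9
tcp_pos: [0.5712, -0.0909, 0.0346]
ee_rot: [[0.204, 0.979, 0.0], [0.979, -0.204, -0.0], [-0.0, 0.0, -1.0]]
contact_force: [-0.6, -0.2, 0.3]
finger_gap: 0.0855
grasp_force: 0.0
```

step_arm(commands=[0,0,0,0,0,0,70,0,0,0,0,0,0,50,0,0,0,0,0,0,40,0,0,0,0,0,0,30,0,0,0,0,0,0,20,0,0,0,0,0,0,10,0,0,0,0,0,0,0,0,0,0,0,0,0,0,0,0,0,0,0,0,0,0,0,0,0,0,0,0])

```text
time: 5.15
tcp_pos: [0.5713, -0.0908, 0.0347]
ee_rot: [[0.204, 0.979, 0.001], [0.979, -0.204, -0.0], [-0.0, 0.001, -1.0]]
contact_force: [0.3, -0.4, 3.9]
finger_gap: 0.0201
grasp_force: 58.9
```

step_arm(commands=[0,0,-1.2,0,0,0,0,0,0,-4,0,0,0,0,0,0,-4,0,0,0,0,0,0,-4,0,0,0,0,0,0,0,0,0,-7.7,0,0,0,0,0,0,-7.7,0,0,0,0,0,0,-7.7,0,3,-0.2,0,0,0,0,0,4,-0.3,0,0,0,0,0,4,-0.3,0,0,0,0,0])

```text
time: 6.4
tcp_pos: [0.5408, 0.0164, 0.1661]
ee_rot: [[-0.196, 0.981, -0.001], [0.981, 0.196, 0.0], [0.0, -0.001, -1.0]]
contact_force: [-0.4, -0.4, -0.7]
finger_gap: 0.0198
grasp_force: 58.7
```

step_arm(commands=[4,-0.3,0,0,0,0,0,3,-0.3,0,0,0,0,0,1.9,0,0,0,0,0,0,0,0,0,0,0,0,0,0,0,3.5,0,0,0,0,0,0,3.5,0,0,0,0,0,0,2.5,0,0,0,0,0,0,1.5,0,0,0,0,0,0,0,0,0,0,0,0,0,0,0,0,0,0])

```text
time: 7.65
tcp_pos: [0.5193, 0.1013, 0.0576]
ee_rot: [[-0.196, 0.981, 0.002], [0.981, 0.196, -0.0], [-0.001, 0.002, -1.0]]
contact_force: [0.3, 0.0, -0.4]
finger_gap: 0.0198
grasp_force: 58.7
```

```bash
python3 - <<'E'
from h import *
from station import *
s=state();print(s['time'],s['finger_gap'],s['grasp_force'],s['contact_force'],go(s,[.5181,.1017,.0287],PC))
d=snapshot('side');im=d['img'][:,:,::-1];cv2.imwrite('pics/s1.png',cv2.resize(im[150:384,180:420],None,fx=2.5,fy=2.5)[:600])
E
```

```text
7.65 0.019840277057130287 58.74638553024852 [ 0.25498694  0.01113837 -0.37937967] ('turn', np.float64(0.0), 'shift', [0.06, -0.11, 2.89])
```

View pics/s1.png

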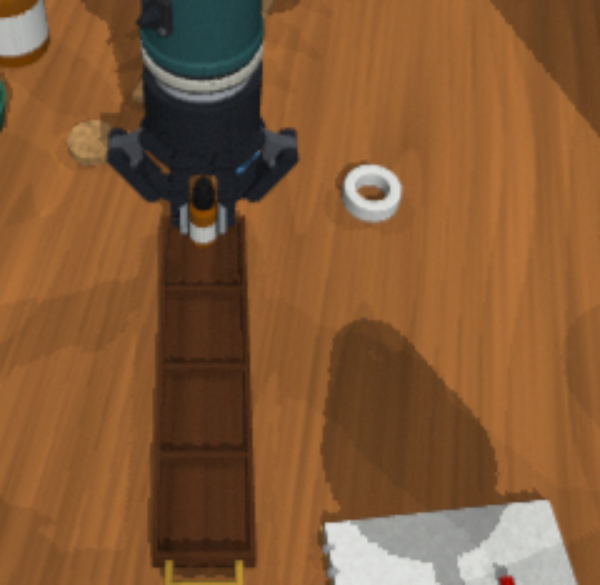

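The bottle is held upright at crop (203,205), centred over the cell nearest the plank. I lower it to the floor.

step_arm(commands=[0,-0.1,1.2,0,0,0,0,0,0,0.8,0,0,0,0,0,0,0.4,0,0,0,0,0,0,0.2,0,0,0,0,0,0,0.1,0,0,0,0,0,0,0.1,0,0,0,0,0,0,0,0,0,0,0,0,0,0,0,0,0,0,0,0,0,0,0,0,0,0,0,0,0,0,0,0])

```text
time: 8.95
tcp_pos: [0.5175, 0.1014, 0.0287]
ee_rot: [[-0.197, 0.98, 0.001], [0.98, 0.197, -0.0], [-0.0, 0.001, -1.0]]
contact_force: [-0.1, 0.4, 2.0]
finger_gap: 0.0202
grasp_force: 58.9
```

step_arm(commands=[0,0,0,0,0,0,26,0,0,0,0,0,0,30,0,0,0,0,0,0,40,0,0,0,0,0,0,60,0,0,0,0,0,0,80,0,0,0,0,0,0,80,0,0,-2,0,0,0,80,0,0,-5,0,0,0,80,0,0,-5,0,0,0,80,0,0,-3,0,0,0,80])

```text
time: 10.2
tcp_pos: [0.5182, 0.1015, 0.1817]
ee_rot: [[-0.197, 0.98, 0.005], [0.98, 0.197, 0.0], [-0.001, 0.005, -1.0]]
contact_force: [0.3, -0.1, -1.0]
finger_gap: 0.0683
grasp_force: 0.0
```

```bash
python3 - <<'E'
from h import *
s,d=wrist('w2');print(s['time'],s['finger_gap'],go(s,[.5605,-.1478,.0393],PP))
W=cloud(d);e=W[...,:2]-cc;cx=np.array([.981,.196]);m=(W[...,2]>.06)&(W[...,2]<.09)&(abs(e@cx)<.03)&(abs(e@cy+.095)<.03)
print(m.sum(),(e[m]@cx).mean(),(e[m]@cy).mean(),W[m][:,2].max())
E
```

```text
10.2 0.06825032901643385 ('turn', np.float64(23.1), 'shift', [-23.54, 9.24, 14.24])
316 -0.001376444157721503 -0.09289845473261589 0.08313848632301549
```

View pics/w2.png

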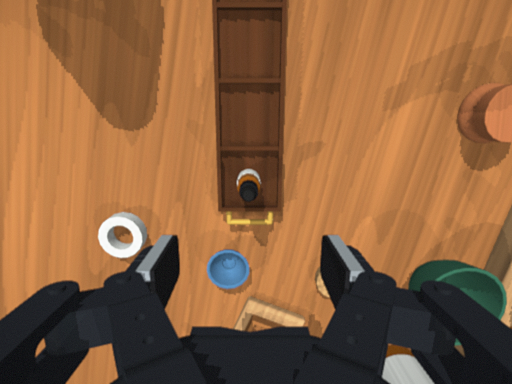

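The tiny bottle stands upright in its cell at (248,186). Next is the square one.

step_arm(commands=[0,0,0,0,0,7.7,80,0,0,0,0,0,7.7,90,0,0,0,0,0,7.7,100,-4.7,1.9,0,0,0,0,100,-4.7,1.8,0,0,0,0,100,-4.7,1.8,0,0,0,0,100,-4.7,1.8,0,0,0,0,100,-4.7,1.9,0,0,0,0,100,0,0,0,0,0,0,100,0,0,0,0,0,0,100])

```text
time: 11.5
tcp_pos: [0.5591, -0.1471, 0.1777]
ee_rot: [[0.204, 0.979, -0.001], [0.979, -0.204, 0.001], [0.001, -0.001, -1.0]]
contact_force: [-1.0, -1.2, -0.5]
finger_gap: 0.0853
grasp_force: 0.0
```

step_arm(commands=[0,0,3.5,0,0,0,100,0,0,3.5,0,0,0,100,0,0,3.5,0,0,0,100,0,0,2.2,0,0,0,100,0,0,1.4,0,0,0,100,0,0,0,0,0,0,80,0,0,0,0,0,0,60,0,0,0,0,0,0,50,0,0,0,0,0,0,45,0,0,0,0,0,0,40])

```text
time: 12.75
tcp_pos: [0.5598, -0.1476, 0.0379]
ee_rot: [[0.204, 0.979, 0.001], [0.979, -0.204, -0.001], [-0.0, 0.001, -1.0]]
contact_force: [-0.0, 0.2, 1.1]
finger_gap: 0.0337
grasp_force: 0.3
```

step_arm(commands=[0,0,0,0,0,0,35,0,0,0,0,0,0,30,0,0,0,0,0,0,20,0,0,0,0,0,0,10,0,0,0,0,0,0,0,0,0,0,0,0,0,0,0,0,0,0,0,0,0,0,0,0,0,0,0,0,0,0,0,0,0,0,0,0,0,0,0,0,0,0])

```text
time: 14.0
tcp_pos: [0.5598, -0.1476, 0.038]
ee_rot: [[0.204, 0.979, 0.001], [0.979, -0.204, -0.001], [-0.0, 0.001, -1.0]]
contact_force: [0.5, -0.6, 5.2]
finger_gap: 0.029
grasp_force: 61.7
```

step_arm(commands=[0,0,-1.5,0,0,0,0,0,0,-4,0,0,0,0,0,0,-4,0,0,0,0,0,0,-4,0,0,0,0,0,0,0,0,0,-7.7,0,0,0,0,0,0,-7.7,0,0,0,0,0,0,-7.7,0,3,0.1,0,0,0,0,0,5,0.1,0,0,0,0,0,5,0.1,0,0,0,0,0])

```text
time: 15.25
tcp_pos: [0.5359, -0.0182, 0.172]
ee_rot: [[-0.196, 0.981, -0.001], [0.981, 0.196, 0.001], [0.001, -0.001, -1.0]]
contact_force: [0.5, 0.4, -0.6]
finger_gap: 0.0288
grasp_force: 61.0
```

step_arm(commands=[5,0.1,0,0,0,0,0,5,0.1,0,0,0,0,0,4.6,0.1,0,0,0,0,0,3,0.1,0,0,0,0,0,1,0.1,0,0,0,0,0,0,0,0,0,0,0,0,0,0,3.5,0,0,0,0,0,0,3.5,0,0,0,0,0,0,3,0,0,0,0,0,0,0,0,0,0,0])

```text
time: 16.5
tcp_pos: [0.5031, 0.162, 0.0693]
ee_rot: [[-0.195, 0.981, -0.007], [0.981, 0.195, -0.002], [-0.001, -0.007, -1.0]]
contact_force: [-0.3, -0.1, -0.1]
finger_gap: 0.029
grasp_force: 61.1
```

```bash
python3 - <<'E'
from h import *
from station import *
s=state();print(s['time'],s['finger_gap'],s['grasp_force'],s['contact_force'],go(s,[.5058,.1635,.032],PC))
E
```

```text
16.5 0.02900960782170866 61.0682737827301 [-0.26357278 -0.13497364 -0.05511498] ('turn', np.float64(-0.1), 'shift', [0.1, 0.3, 3.73])
```

step_arm(commands=[0.1,0.2,1,0,0,0,0,0,0,1,0,0,0,0,0,0,0.7,0,0,0,0,0,0,0.4,0,0,0,0,0,0,0.2,0,0,0,0,0,0,0.1,0,0,0,0,0,0,0.1,0,0,0,0,0,0,0,0,0,0,0,0,0,0,0,0,0,0,0,0,0,0,0,0,0])

```text
time: 17.75
tcp_pos: [0.5069, 0.1654, 0.0374]
ee_rot: [[-0.197, 0.98, 0.0], [0.98, 0.197, -0.0], [-0.0, 0.0, -1.0]]
contact_force: [-0.0, -0.9, -0.1]
finger_gap: 0.0289
grasp_force: 61.1
```

Need another 5.5 mm or so; I watch the force.

step_arm(commands=[-0.1,0,0.2,0,0,0,0,0,0,0.1,0,0,0,0,0,0,0.1,0,0,0,0,0,0,0.1,0,0,0,0,0,0,0.05,0,0,0,0,0,0,0,0,0,0,0,0,0,0,0,0,0,0,0,0,0,0,0,0,0,0,0,0,0,0,0,0,0,0,0,0,0,0,0])

```text
time: 19.0
tcp_pos: [0.5071, 0.1644, 0.032]
ee_rot: [[-0.197, 0.98, 0.0], [0.98, 0.197, -0.0], [-0.0, 0.0, -1.0]]
contact_force: [-1.6, 0.3, 2.9]
finger_gap: 0.0288
grasp_force: 61.4
```

step_arm(commands=[0,0,0,0,0,0,36,0,0,0,0,0,0,40,0,0,0,0,0,0,50,0,0,0,0,0,0,65,0,0,0,0,0,0,85,0,0,0,0,0,0,85,0,0,-2,0,0,0,85,0,0,-5,0,0,0,85,0,0,-5,0,0,0,85,0,0,-2.5,0,0,0,85])

```text
time: 20.25
tcp_pos: [0.5084, 0.1647, 0.1807]
ee_rot: [[-0.197, 0.98, 0.006], [0.98, 0.197, 0.001], [-0.0, 0.006, -1.0]]
contact_force: [0.5, -0.4, 0.3]
finger_gap: 0.0726
grasp_force: 0.0
```

```bash
cat >> h.py <<'E'
def cell(d,y,hi=.12):
    W=cloud(d);e=W[...,:2]-cc;cx=np.array([.981,.196]);m=(W[...,2]>.065)&(W[...,2]<hi)&(abs(e@cx)<.03)&(abs(e@cy-y)<.03)
    print('cell',m.sum(),(e[m]@cx).mean().round(4),(e[m]@cy).mean().round(4),W[m][:,2].max().round(4))
E
python3 - <<'E'
from h import *
s,d=wrist('w3');print(s['time'],s['contact_force'],go(s,[.5495,-.2012,.0435],PP));cell(d,-.095);cell(d,-.032)
E
```

```text
20.25 [ 0.48772628 -0.41057275  0.28730831] ('turn', np.float64(23.1), 'shift', [-34.97, 11.51, 13.72])
cell 294 -0.0013 -0.0923 0.0829
cell 462 0.0007 -0.0308 0.0951
```

View pics/w3.png

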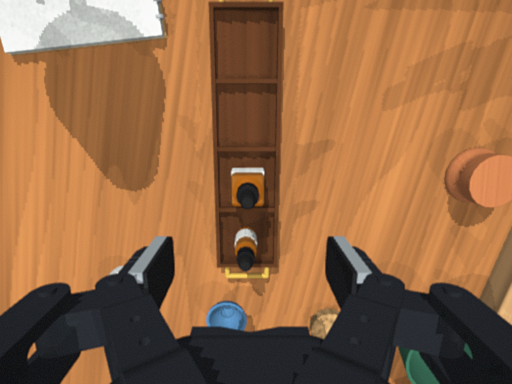

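Both bottles stand upright in their cells, the square at (247,190) and the tiny at (245,248). The large one is next.

step_arm(commands=[0,0,0,0,0,7.7,85,0,0,0,0,0,7.7,100,0,0,0,0,0,7.7,100,-5.8,1.9,0,0,0,0,100,-5.8,1.9,0,0,0,0,100,-5.8,1.9,0,0,0,0,100,-5.8,1.9,0,0,0,0,100,-5.8,1.9,0,0,0,0,100,-4,1.4,0,0,0,0,100,-2,0.6,0,0,0,0,100])

```text
time: 21.55
tcp_pos: [0.5478, -0.2036, 0.1754]
ee_rot: [[0.206, 0.979, -0.002], [0.979, -0.206, 0.001], [0.0, -0.002, -1.0]]
contact_force: [-0.1, -0.6, -1.1]
finger_gap: 0.0852
grasp_force: 0.0
```

```bash
python3 - <<'E'
from h import *
from station import *
s=state();print(go(s,[.5495,-.2012,.0435],PP))
E
```

```text
('turn', np.float64(-0.1), 'shift', [0.27, 0.12, 13.19])
```

step_arm(commands=[0.2,0.1,3.5,0,0,0,100,0,0,3.5,0,0,0,100,0,0,3.5,0,0,0,100,0,0,1.7,0,0,0,100,0,0,1,0,0,0,100,0,0,0,0,0,0,80,0,0,0,0,0,0,60,0,0,0,0,0,0,50,0,0,0,0,0,0,45,0,0,0,0,0,0,40])

```text
time: 22.8
tcp_pos: [0.5502, -0.2002, 0.0454]
ee_rot: [[0.204, 0.979, 0.002], [0.979, -0.204, -0.001], [-0.0, 0.002, -1.0]]
contact_force: [1.0, -0.1, 0.7]
finger_gap: 0.034
grasp_force: 0.4
```

step_arm(commands=[0,0,0,0,0,0,35,0,0,0,0,0,0,30,0,0,0,0,0,0,20,0,0,0,0,0,0,10,0,0,0,0,0,0,0,0,0,0,0,0,0,0,0,0,0,0,0,0,0,0,0,0,0,0,0,0,0,0,0,0,0,0,0,0,0,0,0,0,0,0])

```text
time: 24.05
tcp_pos: [0.5502, -0.2002, 0.0457]
ee_rot: [[0.204, 0.979, 0.001], [0.979, -0.204, -0.001], [-0.001, 0.002, -1.0]]
contact_force: [0.1, -0.5, 5.5]
finger_gap: 0.0312
grasp_force: 59.1
```

step_arm(commands=[0,0,-1.5,0,0,0,0,0,0,-4,0,0,0,0,0,0,-4,0,0,0,0,0,0,-4,0,0,0,0,0,0,0,0,0,-7.7,0,0,0,0,0,0,-7.7,0,0,0,0,0,0,-7.7,0,3,0.2,0,0,0,0,0,5,0.3,0,0,0,0,0,5,0.3,0,0,0,0,0])

```text
time: 25.3
tcp_pos: [0.531, -0.0697, 0.1792]
ee_rot: [[-0.195, 0.981, -0.002], [0.981, 0.195, 0.001], [0.001, -0.002, -1.0]]
contact_force: [1.4, 0.8, -1.6]
finger_gap: 0.0309
grasp_force: 59.6
```

step_arm(commands=[5,0.4,0,0,0,0,0,5,0.4,0,0,0,0,0,5,0.4,0,0,0,0,0,5,0.3,0,0,0,0,0,5,0.3,0,0,0,0,0,3,0.1,0,0,0,0,0,2,0.1,0,0,0,0,0,0,0,0,0,0,0,0,0,0,0,0,0,0,0,0,0,0,0,0,0,0])

```text
time: 26.55
tcp_pos: [0.4929, 0.2259, 0.1798]
ee_rot: [[-0.195, 0.981, -0.0], [0.981, 0.195, -0.001], [-0.001, -0.0, -1.0]]
contact_force: [-0.3, 0.4, -1.4]
finger_gap: 0.0309
grasp_force: 59.6
```

```bash
python3 - <<'E'
from h import *
from station import *
s=state();print(go(s,[.4932,.2263,.0397],PC),s['finger_gap'],s['grasp_force'])
E
```

```text
('turn', np.float64(-0.1), 'shift', [0.03, 0.04, 14.01]) 0.03094384614074608 59.61371800862253
```

step_arm(commands=[0,0,2.5,0,0,0,0,0,0,3,0,0,0,0,0,0,3,0,0,0,0,0,0,2.4,0,0,0,0,0,0,1.5,0,0,0,0,0,0,0.8,0,0,0,0,0,0,0.4,0,0,0,0,0,0,0.1,0,0,0,0,0,0,0,0,0,0,0,0,0,0,0,0,0,0])

```text
time: 27.8
tcp_pos: [0.493, 0.2274, 0.0434]
ee_rot: [[-0.197, 0.98, 0.001], [0.98, 0.197, 0.0], [0.0, 0.001, -1.0]]
contact_force: [-0.7, 0.8, -1.6]
finger_gap: 0.0309
grasp_force: 59.6
```

step_arm(commands=[0,0,0.15,0,0,0,0,0,0,0.1,0,0,0,0,0,0,0.1,0,0,0,0,0,0,0.05,0,0,0,0,0,0,0,0,0,0,0,0,0,0,0,0,0,0,0,0,0,0,0,0,0,0,0,0,0,0,0,0,0,0,0,0,0,0,0,0,0,0,0,0,0,0])

```text
time: 29.05
tcp_pos: [0.4926, 0.2272, 0.0397]
ee_rot: [[-0.197, 0.98, 0.0], [0.98, 0.197, -0.0], [-0.0, 0.0, -1.0]]
contact_force: [-2.5, -0.7, 4.8]
finger_gap: 0.0307
grasp_force: 60.3
```

step_arm(commands=[0,0,0,0,0,0,38,0,0,0,0,0,0,42,0,0,0,0,0,0,50,0,0,0,0,0,0,65,0,0,0,0,0,0,85,0,0,0,0,0,0,85,0,0,-2,0,0,0,85,0,0,-5,0,0,0,85,0,0,-5,0,0,0,85,0,0,-2.5,0,0,0,85])

```text
time: 30.3
tcp_pos: [0.4938, 0.2276, 0.1877]
ee_rot: [[-0.197, 0.98, 0.005], [0.98, 0.197, 0.002], [0.001, 0.006, -1.0]]
contact_force: [0.8, 0.2, -0.5]
finger_gap: 0.0727
grasp_force: 0.0
```

```bash
python3 - <<'E'
from h import *
s,d=wrist('w4');print(s['time'],go(s,[.5368,-.2585,.0395],PP));cell(d,-.032);cell(d,.032)
E
```

```text
30.3 ('turn', np.float64(23.1), 'shift', [-46.7, 14.15, 14.82])
cell 464 0.0006 -0.0301 0.0945
cell 706 -0.0008 0.0331 0.1046
```

step_arm(commands=[0,0,0,0,0,7.7,85,0,0,0,0,0,7.7,100,0,0,0,0,0,7.7,100,-5.8,1.8,0,0,0,0,100,-5.8,1.8,0,0,0,0,100,-5.8,1.8,0,0,0,0,100,-5.8,1.7,0,0,0,0,100,-5.8,1.7,0,0,0,0,100,-5.8,1.7,0,0,0,0,100,-4,1.2,0,0,0,0,100])

```text
time: 31.6
tcp_pos: [0.5275, -0.1791, 0.1826]
ee_rot: [[0.206, 0.979, -0.001], [0.979, -0.206, 0.0], [-0.0, -0.001, -1.0]]
contact_force: [0.4, 0.3, 0.8]
finger_gap: 0.0857
grasp_force: 0.0
```

step_arm(commands=[-3,1,0,0,0,0,100,-2,0.6,0,0,0,0,100,-1.5,0.4,0,0,0,0,100,-1,0.3,0,0,0,0,100,-0.3,0.1,0,0,0,0,100,0,0,0,0,0,0,100,0,0,0,0,0,0,100,0,0,0,0,0,0,100,0,0,0,0,0,0,100,0,0,0,0,0,0,100])

```text
time: 32.85
tcp_pos: [0.5357, -0.2577, 0.1839]
ee_rot: [[0.204, 0.979, 0.0], [0.979, -0.204, -0.0], [-0.0, 0.0, -1.0]]
contact_force: [-0.6, -0.5, 1.0]
finger_gap: 0.0856
grasp_force: 0.0
```

```bash
python3 - <<'E'
from h import *
from station import *
s=state();print(s['tcp_pos'],go(s,[.5368,-.2585,.0395],PP))
E
```

```text
[ 0.53568216 -0.25770502  0.18385999] ('turn', np.float64(0.0), 'shift', [-0.05, 0.13, 14.44])
```

step_arm(commands=[0,0.1,3.5,0,0,0,100,0,0,3.5,0,0,0,100,0,0,3.5,0,0,0,100,0,0,2.5,0,0,0,100,0,0,1.4,0,0,0,100,0,0,0,0,0,0,80,0,0,0,0,0,0,60,0,0,0,0,0,0,45,0,0,0,0,0,0,40,0,0,0,0,0,0,35])

```text
time: 34.1
tcp_pos: [0.5368, -0.2581, 0.0403]
ee_rot: [[0.204, 0.979, 0.001], [0.979, -0.204, -0.001], [-0.0, 0.001, -1.0]]
contact_force: [-0.3, -0.5, 0.5]
finger_gap: 0.0302
grasp_force: 0.0
```

step_arm(commands=[0,0,0,0,0,0,30,0,0,0,0,0,0,25,0,0,0,0,0,0,20,0,0,0,0,0,0,10,0,0,0,0,0,0,0,0,0,0,0,0,0,0,0,0,0,0,0,0,0,0,0,0,0,0,0,0,0,0,0,0,0,0,0,0,0,0,0,0,0,0])

```text
time: 35.35
tcp_pos: [0.5368, -0.2581, 0.0402]
ee_rot: [[0.204, 0.979, 0.001], [0.979, -0.204, -0.0], [-0.0, 0.001, -1.0]]
contact_force: [-1.0, -0.3, 6.0]
finger_gap: 0.0231
grasp_force: 59.0
```

step_arm(commands=[0,0,-1.5,0,0,0,0,0,0,-4,0,0,0,0,0,0,-4,0,0,0,0,0,0,-4.5,0,0,0,0,0,0,0,0,0,-7.7,0,0,0,0,0,0,-7.7,0,0,0,0,0,0,-7.7,0,3,0.3,0,0,0,0,0,5,0.5,0,0,0,0,0,5,0.5,0,0,0,0,0])

```text
time: 36.6
tcp_pos: [0.5232, -0.1268, 0.1795]
ee_rot: [[-0.196, 0.981, -0.001], [0.981, 0.196, 0.001], [0.001, -0.001, -1.0]]
contact_force: [0.6, 0.4, -0.2]
finger_gap: 0.0227
grasp_force: 58.8
```

step_arm(commands=[5,0.5,0,0,0,0,0,5,0.5,0,0,0,0,0,5,0.5,0,0,0,0,0,5,0.5,0,0,0,0,0,5,0.5,0,0,0,0,0,5,0.5,0,0,0,0,0,5,0.4,0,0,0,0,0,4,0.3,0,0,0,0,0,2,0.2,0,0,0,0,0,0.7,0,0,0,0,0,0])

```text
time: 37.85
tcp_pos: [0.4798, 0.2889, 0.1795]
ee_rot: [[-0.198, 0.98, -0.0], [0.98, 0.198, -0.001], [-0.001, -0.001, -1.0]]
contact_force: [0.9, -0.5, -1.1]
finger_gap: 0.023
grasp_force: 58.8
```

```bash
python3 - <<'E'
from h import *
from station import *
s=state();print(go(s,[.4809,.2881,.0342],PC),s['finger_gap'],s['grasp_force'])
E
```

```text
('turn', np.float64(0.1), 'shift', [-0.1, 0.09, 14.53]) 0.02296188665415132 58.84340870109554
```

step_arm(commands=[0,0,2.5,0,0,0,0,0,0,3,0,0,0,0,0,0,3,0,0,0,0,0,0,2.4,0,0,0,0,0,0,1.5,0,0,0,0,0,0,1,0,0,0,0,0,0,0.5,0,0,0,0,0,0,0.2,0,0,0,0,0,0,0,0,0,0,0,0,0,0,0,0,0,0])

```text
time: 39.1
tcp_pos: [0.4804, 0.2888, 0.0394]
ee_rot: [[-0.197, 0.98, 0.001], [0.98, 0.197, 0.0], [0.0, 0.001, -1.0]]
contact_force: [-0.6, 0.4, -0.3]
finger_gap: 0.023
grasp_force: 58.8
```

step_arm(commands=[0,0,0.2,0,0,0,0,0,0,0.15,0,0,0,0,0,0,0.1,0,0,0,0,0,0,0.05,0,0,0,0,0,0,0.05,0,0,0,0,0,0,0,0,0,0,0,0,0,0,0,0,0,0,0,0,0,0,0,0,0,0,0,0,0,0,0,0,0,0,0,0,0,0,0])

```text
time: 40.35
tcp_pos: [0.4801, 0.2886, 0.0342]
ee_rot: [[-0.197, 0.98, 0.0], [0.98, 0.197, -0.0], [-0.0, 0.0, -1.0]]
contact_force: [-3.5, -0.5, 5.4]
finger_gap: 0.0234
grasp_force: 59.4
```

step_arm(commands=[0,0,0,0,0,0,30,0,0,0,0,0,0,33,0,0,0,0,0,0,42,0,0,0,0,0,0,65,0,0,0,0,0,0,85,0,0,0,0,0,0,85,0,0,-2,0,0,0,85,0,0,-5,0,0,0,85,0,0,-5,0,0,0,85,0,0,-4,0,0,0,85])

```text
time: 41.6
tcp_pos: [0.4804, 0.2887, 0.1958]
ee_rot: [[-0.197, 0.98, 0.002], [0.98, 0.197, 0.001], [0.0, 0.002, -1.0]]
contact_force: [0.9, 0.0, 0.7]
finger_gap: 0.0726
grasp_force: 0.0
```

step_arm(commands=[0,0,-3,0,0,0,85,-2,-5,0,0,0,0,85,-2,-5,0,0,0,0,85,-2,-5,0,0,0,0,85,0,0,0,0,0,0,85,0,0,0,0,0,0,85,0,0,0,0,0,0,85,0,0,0,0,0,0,85,0,0,0,0,0,0,85,0,0,0,0,0,0,85])

```text
time: 42.85
tcp_pos: [0.345, 0.2004, 0.2231]
ee_rot: [[-0.197, 0.98, -0.0], [0.98, 0.197, -0.0], [-0.0, -0.0, -1.0]]
contact_force: [-0.3, 0.0, -0.4]
finger_gap: 0.072
grasp_force: 0.0
```

```bash
python3 - <<'E'
from h import *
from station import *
s=state();print(s['time'],s['tcp_pos'],s['contact_force'],s['qvel'])
d=snapshot('side');im=d['img'][:,:,::-1];cv2.imwrite('pics/s2.png',cv2.resize(im[150:384,180:420],None,fx=2.5,fy=2.5)[:600])
for y in(-.095,-.032,.032,.095): cell(d,y)
E
```

```text
42.85 [0.3449976  0.2003522  0.22313205] [-0.30113425  0.00583862 -0.3826281 ] [-0.00137152 -0.00481791  0.00440707 -0.00269061  0.00087469 -0.00083375]
cell 68 -0.0013 -0.093 0.0822
cell 126 0.001 -0.0309 0.0937
cell 194 -0.0007 0.0327 0.1043
cell 162 -0.0006 0.0959 0.0951
```

View pics/s2.png

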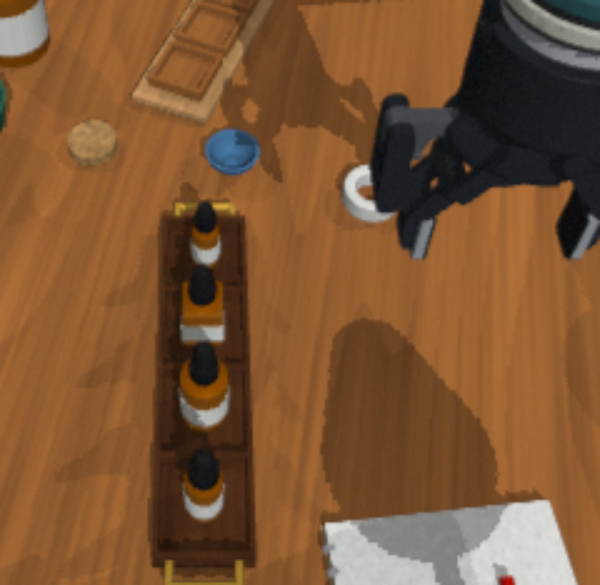

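All four bottles stand upright in their cells, at crop (205,235), (203,305), (204,385) and (204,485). Their tops are at the expected heights and the arm is clear.

```bash
python3 -c "
from station import *
print(job_done())"
```

```text
the job is handed in; nothing more can be done
None
```

The job is handed in: all four bottles stand upright in the caddy in reverse order, each within about 3 mm of its cell's centre by the last side view, after about 43 s of the 120 s; the judge's verdict was not returned.

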